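# Slip the C-washer under the cam and clamp the panel

## Task

Clamp the sheet panel in its fixture: take the C-washer by its lug and, with the cam lever left open, slide it slot first and flat along the panel, straight in from the side on which the lever closes, under the cams and onto the stud until the stud bottoms in the slot. The cams sit a little lower than the washer is thick, so it has to be eased in to wedge them up against their spring; do not ram the stud or press the gripper into the panel. Then let go, swing the cam lever over and all the way down to its stop without forcing it, and leave everything else where it is.

Things in the scene. Friction and masses are not known exactly. Their poses are not given: they have to be found in the camera images.
- washer_lug (a point): Centre of the upright grip lug on the C-washer's stem: 24 mm long (x), 12 mm wide (y), from 8 to 30 mm above the washer's underside; this point is 19 mm above the underside, 55 mm behind the disc's centre. Axes: x from the lug to the open end of the slot, z up. The C-washer is bare steel, about 110 to 180 g, and starts flat on the bench left or right of the fixture, slot away from the robot.
- washer_seat (a point): On the C-washer's underside, at the centre of its disc (52 mm across, 8 mm thick): where the stud's axis lies when the stud touches the slot's bottom. Same axes as washer_lug. Home is when this point is at stud_foot. Opposite the slot is a flat stem 20 mm wide, 8 mm thick, ending 72 mm from here, with the lug on it.
- slot_mouth (a point): Middle of the open end of the C-washer's slot, half-way up its thickness, 23 mm ahead of washer_seat. The slot is 16 mm wide and opens out to 24 mm at the mouth; the noses of the two prongs beside it are bevelled on top, down to about 6 mm thick. Same axes as washer_lug.
- stud_foot (a point): Where the stud's axis meets the panel's top, 25 mm above the bench. The stud: upright steel rod, 14 mm diameter. Fixture axes: x from its front to its rear, within 0.3 rad of straight away from the robot; z up. The C-washer slides in along +x. In front of the stud the panel is flat and free for 140 mm, 50 mm to each side.
- lever_pivot (a point): Centre of the lever's cross pin, on the stud's axis 18 mm above the panel. On each side (8 to 16 mm off the axis) is a round cam, radius 12 mm; lever open, its underside is 6.4 to 6.8 mm above the panel. Stud and cams are sprung down (6 to 8 N) and can rise 4 mm: the 8 mm washer lifts them 1.2 to 1.6 mm, which takes a push of 8 to 17 N; home, the push rises steeply.
- lever_end (a point): Centre of the round cross bar at the cam lever's end, 90 mm from the pivot: 14 mm diameter, 24 mm long along the fixture's y; handle 16 mm wide, 9 mm thick. Open, the lever leans to the rear (+x), about 55 degrees above level; its end swings up, over and down to the front (-x) till it points 25 degrees above level, over the lug, clear of it. It stays where it is left.
- camlever (a joint): Angle of the cam lever in rad: 0 fully open, 1.75 closed, at its stop. Easy at first; the last third clamps and takes about 6 to 12 N at the lever's end.
- panel: The sheet panel to be clamped, 234 x 184 mm, 3 mm thick, bare bright metal with slots, lying in the fixture (dark steel base 250 x 200 mm, corner stops 41 mm high, two strap clamps at the rear up to 63 mm high); fixed. Origin: centre of its underside, 22 mm above the bench; axes as the fixture's. The stud stands 25 mm behind its centre.
- flat_washer: Plain closed steel washer, 52 mm across, 17 mm hole, 8 mm thick, flat on the bench on the other side of the fixture from the C-washer; leave it. Origin: centre of its underside.
- bolt_a: Hex bolt standing on its head on the panel, 42 mm tall, 21 mm across the head, near the rear of the panel; leave it. Origin: centre of its underside.
- bolt_b: Hex bolt standing on its head on the bench, 42 mm tall; leave it. Origin: centre of its underside.
- nut: Hex nut lying on the panel, 24 mm across flats, 12 mm tall; leave it. Origin: centre of its underside.
- tub: Small white tub on the bench, 72 mm across, 65 mm tall; leave it. Origin: centre of its underside.
- gauge_case: Flat white case on the bench, 100 x 130 x 22 mm; leave it. Origin: centre of its underside.
- spanner: Open-ended spanner lying on the bench, 190 mm long; leave it. Origin: centre of its underside.
Mind the look-alikes: they are no part of the job. Of the things like the part that bears washer_lug, leave any that is black or yellow; of the rest the larger one is meant.

How it is judged (in metres and radians):
On the way, in this order (a step that is already met when the one before it is completed fails the run):
1. the C-washer lies flat on the panel and home on the stud, under the open cams (x of washer_seat in the frame of stud_foot between -0.002 and 0.002 m and y of washer_seat in the frame of stud_foot between -0.002 and 0.002 m and z of washer_seat in the frame of stud_foot between -0.002 and 0.002 m and angle between washer_seat's own z axis and vertical below 0.05 rad and angle between the x axis of washer_seat and the x axis of stud_foot, either way round below 0.2 rad and value of joint camlever below 0.5 rad), for 0.2 s.
2. the lever is swung down to its stop (value of joint camlever above 1.65 rad), for 0.2 s.
At the end, for the whole second after the job is handed in: the C-washer lies flat on the panel with the stud at the bottom of its slot (within 2 mm each way, turned within 0.2 rad of straight), the lever is down (within 0.1 rad of its stop) and the washer is clamped on the panel with over 25 N, at rest (x of washer_seat in the frame of stud_foot between -0.002 and 0.002 m and y of washer_seat in the frame of stud_foot between -0.002 and 0.002 m and z of washer_seat in the frame of stud_foot between -0.002 and 0.002 m and angle between washer_seat's own z axis and vertical below 0.05 rad and angle between the x axis of washer_seat and the x axis of stud_foot, either way round below 0.2 rad and value of joint camlever above 1.65 rad and contact force between c_washer and panel above 25 N and linear speed of c_washer below 0.01 m/s); the robot touches nothing.
It fails at once if the washer is rammed against the stud while the lever is open (over 25 N on the stud's shank) (contact force between c_washer and stud_c0 above 25 N and value of joint camlever below 0.5 rad).
It fails at once if the gripper presses on the panel with over 20 N (contact force between the fingers and panel above 20 N).
It fails at once if the lever, the stud or the fixture is forced by the robot with over 40 N (contact force between any of the fingers, the arm and fixture above 40 N).
It fails at once if the lever is closed before the washer is in (value of joint camlever above 0.6 rad and horizontal distance between washer_seat and stud_foot above 0.008 m).
It fails at once if something else on the bench or the panel is moved by over 25 mm (distance of any of flat_washer, bolt_a, bolt_b, nut, tub, gauge_case, spanner from where it was at the start of the episode above 0.025 m).
It also fails if it takes over 69 s, if anything falls off the work surface, if the arm or the gripper's body presses on something with over 40 N, if the wrist force passes 120 N, or if a joint passes its speed limit or range.

## Robot

A 6-joint arm with a two-finger parallel gripper is mounted at the origin on the work surface. World frame = base frame: x ahead of the robot, y to its left, z up, the work surface at z = 0. Lengths are in mm, angles in rad, forces in N, time in s.
With the tool pointing down it reaches from about 225 to 875 mm from the base axis. Payload 3.4 kg.
Tool frame: the origin (TCP) lies where the fingers leave the gripper's body, on its centre line; the fingertips stand 73 mm ahead of it and the grasp point (between the pads) lies 54 mm ahead of it (bot.finger_overhang is the distance from the TCP to the fingertips, in mm); z points along the fingers, y is the line along which they close (so a half turn about z gives the same grasp; the last joint's range is limited). The gripper opens to 85 mm and grips with 20 to 120 N. Pads are 22 mm wide; open, the fingers measure 114 mm over their backs; the gripper's body (76 mm by 85 mm) begins 54 mm behind the grasp point. The pads swing forward as they close: fully open they stand 13 mm farther back than shut.
Start: joints at [-0.121, 0.276, 1.505, -0, 1.361, -0.121], TCP at [575.026, -0.009, 303.928] pointing down, gripper open.
Joint ranges: [-2.89, 2.89], [-0.75, 2.08], [0.22, 2.7], [-1.18, 4.32], [0.11, 2.71], [-2.7, 2.7]. Speed limits (rad/s): [2.57, 2.57, 3.14, 3.14, 3.14, 3.14].

## Interface

Orientations are given as a unit quaternion [x, y, z, w].
In Python, from station import bot gives the robot as it stands. The module is installed in compiled form; this text tells all that it offers.
- The arm moves only by the shell command python3 -m jog 'ROWS' [FORCE]. ROWS is JSON, a list that holds one entry, the list of rows, each a list of 7 numbers: the turn, a rotation vector about the tool's x, y, z in degrees, then the shift along the tool's x, y, z in m, then the closure in counts, from 0 (fully open) to 255 (shut). In form: [[[rx, ry, rz, x, y, z, claw], ...]]. A call has 1 to 5 rows; each row shifts and turns the commanded pose from where the row before left it, along the tool's axes as they then stand; what a row does not reach is not made up. A row lasts 1/8 s, in which the tool goes at most 62.5 mm and 10.7 degrees, less where a joint would pass 70% of its speed; a pose out of reach is approached as far as the arm can. A call with a gripper value outside its range is refused whole. The fingers move at their own pace and stop on an object; FORCE is the grip in N (left out, the last holds). Time passes only in rows, so rows that do not move let the fingers close. It gives the time, the measured TCP pose, the force, the opening and the grip force at its end, in the units of the state.
- bot.get_state(): the state, without advancing time (a new reading comes with each control period).
- bot.grab_frame(name): name is "scene" or "side" or "wrist"; returns a dict with "color" (384x512x3 uint8, blue, green, red), "fov_y" (degrees; the focal length in pixels is half the picture's height over the tangent of half this angle, whatever the lens; pixels are square), "cx", "cy" (the principal point, pixels), "world_to_cam" (4x4, takes a point from world to camera coordinates). Camera axes: x right, y down, z forward; pixel columns grow to the right and rows downward; lengths in mm; the calibration is good to about 2 mm. The wrist camera is an equidistant fisheye: a pixel r from the principal point sees the ray r / f radians off the axis. A picture is of the moment at which its call begins. There is no depth.
- bot.finish_job(): hands the job in; it is judged then, once.
Trained networks look in the newest picture that a camera, given by its name, has taken for a name from the list of things; names that differ only in an ending like _2 or _b are one class to them, and where a whole thing is asked for, a point or a joint stands for the part that bears it (a point fixed in the world has none). Each returns a list of dicts, best first, with "confidence" (0 to 1); they miss things now and then, are a little off and sometimes report something else, mostly with a low value. They report only what shows in the picture. A call takes as long as a camera call. They do not tell look-alikes from the thing itself.
- bot.cut_out(camera, label): "region" (384x512 bool, what is visible of it) and "box" ([centre column, centre row, width, height] in pixels, round what is visible of it).
The state is a dict: "t": time; "qpos": joint angles; "qd": joint speeds; "tau": joint torques, N m; "tool_pos": TCP position; "orientation": TCP orientation; "ft_force": force on the tool from outside, world axes, zero at the start; "ft_torque": the same for the moment, N m; "width": finger opening in mm; "grasp_force": force on a finger pad.
Only numpy, scipy, OpenCV 4.12 (cv2) and the standard library are available. Lean on these libraries where they do the work, as an engineer would, in place of code of your own. Each camera call takes 0.05 s, during which the arm holds its last target. There are 200 camera calls.

## Working session

There is one attempt and no reset: what is moved stays moved. The work goes in short steps, Python scripts to look and compute and a shell command to move; the robot and the scene stay as the last step left them, time stands still between calls to the robot, and variables do not carry over. Pictures are saved under pics/ and viewed, at most 10 in all, crops included, and the job is handed in when it is done.

```bash
mkdir -p pics; cat > h.py <<'E'
import numpy as np, cv2
from station import bot
def grab(n):
    f=bot.grab_frame(n); return f
def ray(f,u,v,n):
    F=f["color"].shape[0]/2/np.tan(np.radians(f["fov_y"])/2)
    d=np.array([u-f["cx"],v-f["cy"]])
    if n=="wrist":
        r=np.hypot(*d); th=r/F
        c=np.array([*(d/max(r,1e-9)*np.sin(th)),np.cos(th)])
    else: c=np.array([d[0]/F,d[1]/F,1])
    M=np.array(f["world_to_cam"]); R=M[:3,:3]
    return -R.T@M[:3,3], R.T@c
def atz(f,u,v,n,z):
    o,d=ray(f,u,v,n); return o+d*(z-o[2])/d[2]
def proj(f,p,n):
    F=f["color"].shape[0]/2/np.tan(np.radians(f["fov_y"])/2)
    M=np.array(f["world_to_cam"]); c=M[:3,:3]@p+M[:3,3]
    if n=="wrist":
        r=np.hypot(c[0],c[1]); th=np.arctan2(r,c[2]); return np.array([f["cx"],f["cy"]])+F*th*c[:2]/max(r,1e-9)
    return np.array([f["cx"],f["cy"]])+F*c[:2]/c[2]
E
python3 - <<'E'
from h import *
ims=[]
for n in ["scene","wrist"]:
    f=grab(n); cv2.imwrite(f"pics/{n}0.png",f["color"]); ims.append(f["color"])
    o,d=ray(f,256,192,n); print(n,o.round(),d.round(2),f["fov_y"])
    for l in ["washer_lug","stud_foot","lever_end","panel","flat_washer"]:
        for r in bot.cut_out(n,l)[:4]: print(n,l,round(r["confidence"],2),np.round(r["box"]),atz(f,*r["box"][:2],n,10).round())
cv2.imwrite("pics/a.png",cv2.resize(np.hstack(ims),(800,300)))
f=grab("side");o,d=ray(f,256,192,"side"); print(o.round(),d.round(2)); cv2.imwrite("pics/side0.png",f["color"])
print(bot.get_state())
E
```

```text
scene [1247.  496.  670.] [-0.67 -0.52 -0.54] 53.74191595577073
scene washer_lug 0.68 [216. 200.  12.  10.] [ 550. -208.   10.]
scene washer_lug 0.5 [232. 177.  18.  17.] [ 408. -264.   10.]
scene washer_lug 0.48 [225. 156.  26.  10.] [ 308. -392.   10.]
scene washer_lug 0.4 [154. 189.  59.   7.] [ 632. -406.   10.]
scene stud_foot 0.83 [265. 219. 101.  72.] [529. -30.  10.]
scene lever_end 0.67 [265. 203.  16.  19.] [462. -79.  10.]
scene panel 0.97 [271. 217.  78.  60.] [507. -25.  10.]
scene panel 0.68 [364. 260.  22.  17.] [503. 268.  10.]
scene panel 0.48 [154. 224.  46.  29.] [ 750. -257.   10.]
scene flat_washer 0.72 [361. 257.  19.  14.] [498. 258.  10.]
wrist [576.  79. 372.] [-0.   -0.3  -0.95] 65.70646984690485
wrist washer_lug 0.77 [128. 358.  27.  29.] [ 323. -380.   10.]
wrist washer_lug 0.76 [242. 303.  39.  26.] [ 554. -214.   10.]
wrist washer_lug 0.64 [175. 323.  22.  24.] [ 441. -265.   10.]
wrist washer_lug 0.53 [105. 286.  22.  23.] [ 327. -198.   10.]
wrist stud_foot 0.61 [215. 175. 224. 181.] [523. -14.  10.]
wrist lever_end 0.89 [241. 201.  61.  47.] [556. -49
[... 210 characters left out ...]
7  0.71 -0.52]
{'t': 0.65, 'qpos': array([-1.20963745e-01,  2.75842773e-01,  1.50491621e+00,  1.40903135e-05,
        1.36071478e+00, -1.20998478e-01]), 'qd': array([-0.00021053, -0.0001797 ,  0.00083567,  0.00130172,  0.00068059,
       -0.00038707]), 'tau': array([-2.04822868e-04, -4.16453147e+01, -2.46024013e+01, -2.40716145e-04,
        2.45113677e-05, -3.90458354e-06]), 'tool_pos': array([5.75005779e+02, 1.88071825e-02, 3.03954204e+02]), 'orientation': array([7.07095538e-01, 7.07118021e-01, 4.20797766e-05, 4.25527933e-05]), 'ft_force': array([0.57644485, 0.04818709, 0.40330476]), 'ft_torque': array([ 0.02968697, -0.01533673, -0.04595203]), 'grasp_force': 0.0, 'width': 85.88396878397363}
```

View pics/scene0.png

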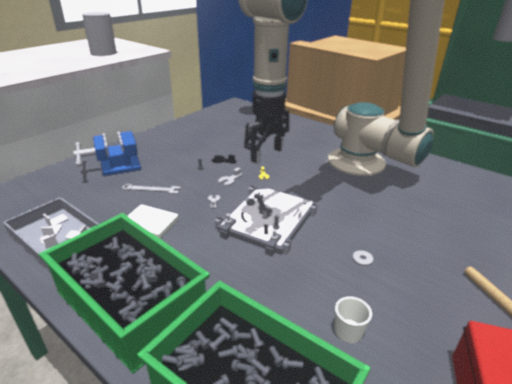

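View pics/wrist0.png

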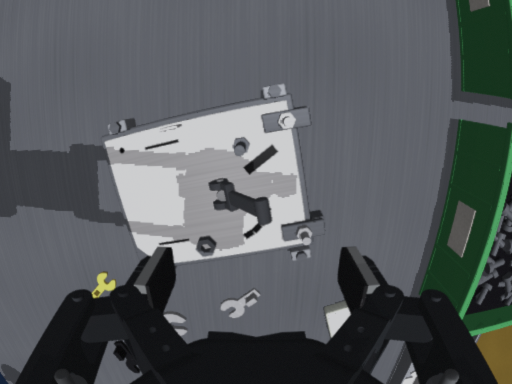

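The scene shows four washer-like parts right of the fixture. At scene pixels they are: steel (216,200), steel (232,177), black (225,158) and yellow (263,173). The larger steel one, (232,177), fits, so I'll confirm it in a crop from the side camera.

```bash
python3 - <<'E'
from h import *
f=grab("side")
for l in ["washer_lug","stud_foot","lever_end","panel","flat_washer"]:
    for r in bot.cut_out("side",l)[:4]: print(l,round(r["confidence"],2),np.round(r["box"]),int(r["region"].sum()),atz(f,*r["box"][:2],"side",10).round())
for p in [(550,-210,10),(425,-264,10),(315,-385,10),(540,-20,25)]: print(p,proj(f,np.array(p,float),"side").round())
c=proj(f,np.array([480,-200,10.]),"side").astype(int); print(c)
x0=max(0,c[0]-130);y0=max(0,c[1]-100)
cr=f["color"][y0:y0+200,x0:x0+260]; print(x0,y0)
cv2.imwrite("pics/b.png",cv2.resize(cr,(780,600),interpolation=cv2.INTER_CUBIC))
E
```

```text
washer_lug 0.93 [258. 274.  33.  28.] 495 [ 408. -281.   10.]
washer_lug 0.62 [211. 275.  15.  23.] 179 [ 311. -225.   10.]
washer_lug 0.57 [253. 319.  43.  32.] 644 [ 324. -393.   10.]
washer_lug 0.45 [288. 243.  12.  21.] 153 [ 540. -224.   10.]
stud_foot 0.96 [241. 207. 109.  75.] 1494 [522. -13.  10.]
lever_end 0.66 [252. 186.  18.  34.] 194 [619.  75.  10.]
panel 0.72 [240. 211.  97.  43.] 2363 [510. -31.  10.]
panel 0.2 [194. 174.  14.   9.] 108 [491. 246.  10.]
flat_washer 0.63 [193. 173.  16.  11.] 101 [495. 255.  10.]
(550, -210, 10) [288. 239.]
(425, -264, 10) [260. 267.]
(315, -385, 10) [248. 318.]
(540, -20, 25) [247. 203.]
[263 245]
133 145
```

View pics/b.png

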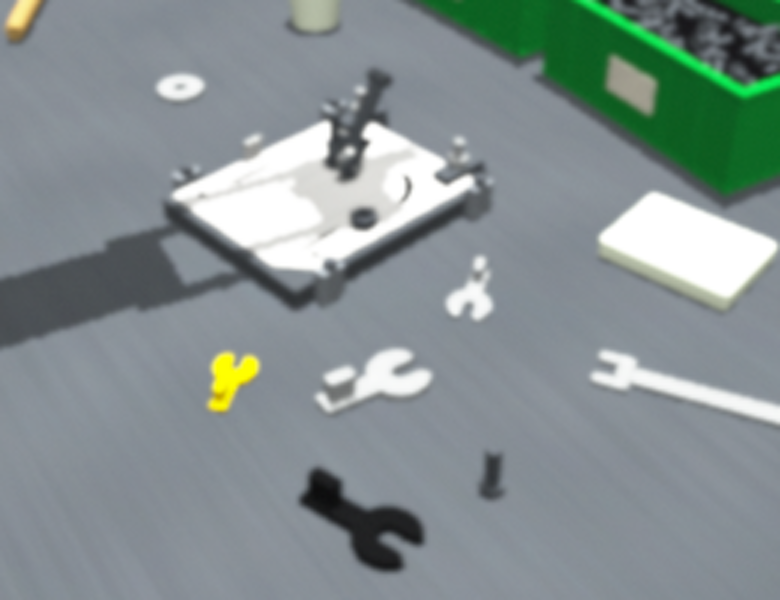

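The crop confirms it: the larger steel C-washer is at crop (375,380). Its lug is at crop (340,385) and its disc at about (395,373). The small steel, black and yellow ones are the look-alikes. Next I'll estimate positions and move above it.

```bash
python3 - <<'E'
from h import *
f=grab("side")
q=lambda u,v,z: atz(f,133+u/3,145+v/3,"side",z)
lug=q(340,375,30);disc=q(395,373,8);print(lug.round(),disc.round(), np.degrees(np.arctan2(*(disc-lug)[1::-1])))
print(bot.finger_overhang)
E
python3 -m jog '[[[0,0,10,0,0,0,0],[0,0,10,0,0,0,0],[0,0,10,0,0,0,0],[0,0,10,0,0,0,0],[0,0,10,0,0,0,0]]]'
python3 -m jog '[[[0,0,10,0,0,0,0],[0,0,10,0,0,0,0],[0,0,10,0,0,0,0],[0,0,10,0,0,0,0],[0,0,0,-0.06,0,0,0]]]'
```

```text
[ 380. -274.   30.] [ 432. -275.    8.] -1.3057255601816342
72.6
t: 1.62
tool_pos: [575.0, -0.0, 303.9]
orientation: [0.941, 0.339, 0.0, 0.0]
ft_force: [-0.7, 0.5, 0.1]
width: 85.3
grasp_force: 0.0
t: 2.25
tool_pos: [517.8, -0.5, 303.0]
orientation: [1.0, -0.0, 0.001, 0.0]
ft_force: [-0.7, -0.7, 0.5]
width: 85.3
grasp_force: 0.0
```

```bash
python3 - <<'E'
from h import *
import pickle
f=grab("wrist"); cv2.imwrite("pics/w1.png",f["color"]); pickle.dump(f,open("w1.pkl","wb"))
o,d=ray(f,256,192,"wrist"); print(o.round(),d.round(2))
for l in ["stud_foot","lever_end","panel","nut","bolt_a"]:
    for r in bot.cut_out("wrist",l)[:2]: print(l,round(r["confidence"],2),np.round(r["box"]),atz(f,*r["box"][:2],"wrist",25).round())
E
python3 -m jog '[[[0,0,0,-0.027,0.055,0,0],[0,0,0,-0.027,0.055,0,0],[0,0,0,-0.027,0.055,0,0],[0,0,0,-0.027,0.055,0,0],[0,0,0,-0.027,0.055,0.02,0]]]'
python3 -m jog '[[[0,0,0,0,0,0.05,0],[0,0,0,0,0,0.05,0],[0,0,0,0,0,0,0]]]'
python3 - <<'E'
from h import *
import pickle
f=grab("wrist"); cv2.imwrite("pics/w2.png",f["color"]); pickle.dump(f,open("w2.pkl","wb"))
for r in bot.cut_out("wrist","washer_lug")[:4]: print(round(r["confidence"],2),np.round(r["box"]),atz(f,*r["box"][:2],"wrist",10).round())
c=np.hstack([cv2.imread("pics/w1.png"),f["color"]]); 
E
```

```text
[597.  -0. 372.] [-0.3   0.   -0.95]
stud_foot 0.68 [275. 158. 204. 230.] [530. -23.  25.]
lever_end 0.82 [278. 140.  29.  58.] [551. -26.  25.]
panel 0.91 [274. 166. 170. 201.] [520. -21.  25.]
nut 0.69 [344. 176.  21.  21.] [ 509. -109.   25.]
nut 0.51 [233. 135.  17.  21.] [558.  27.  25.]
bolt_a 0.75 [232. 136.  13.  20.] [556.  28.  25.]
t: 3.18
tool_pos: [381.8, -276.8, 286.1]
orientation: [1.0, 0.0, 0.002, 0.002]
ft_force: [0.4, 0.0, -0.8]
width: 85.5
grasp_force: 0.0
t: 3.55
tool_pos: [379.8, -272.7, 181.8]
orientation: [1.0, -0.0, -0.003, -0.003]
ft_force: [-0.2, -0.0, 0.2]
width: 85.4
grasp_force: 0.0
0.91 [258. 158.  62. 112.] [ 411. -273.   10.]
0.89 [210.  17.  48.  31.] [ 529. -234.   10.]
0.59 [188. 255.  56.  50.] [ 319. -207.   10.]
```

View pics/w1.png

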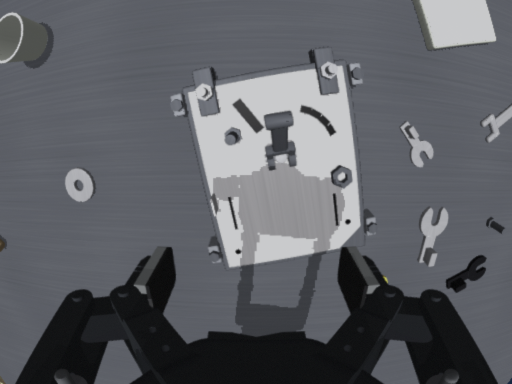

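View pics/w2.png

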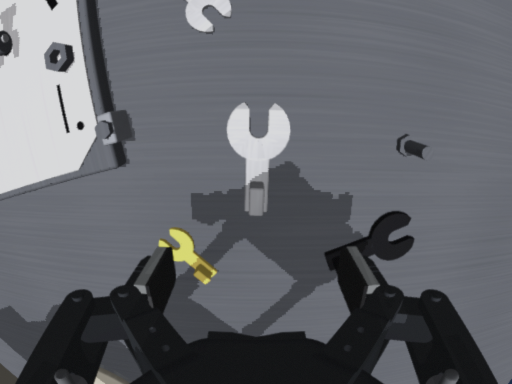

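w1 shows the fixture: panel corners at about (190,90), (345,65), (362,245) and (225,265), with the open lever's bar at (278,118). w2 shows the steel C-washer straight ahead, with its disc at (258,130) and lug near (257,198). I'll fit models to the masks.

```bash
cat > fit.py <<'E'
from h import *
from scipy.optimize import minimize
t=np.linspace(0,2*np.pi,60)
def pts(f,n,P,p):
    c,s=np.cos(p[2]),np.sin(p[2]); W=np.c_[p[0]+c*P[:,0]-s*P[:,1],p[1]+s*P[:,0]+c*P[:,1],P[:,2]]
    return np.array([proj(f,w,n) for w in W])
S=4
def rnd(f,n,parts,p,hull=False):
    m=np.zeros((384*S,512*S),np.uint8)
    for P,val in parts:
        q=(pts(f,n,P,p)*S+S/2).round().astype(np.int32)
        if val==2: q=cv2.convexHull(q)
        cv2.fillPoly(m,[q],0 if val==0 else 255)
    return cv2.resize(m,(512,384),interpolation=cv2.INTER_AREA)/255.
def washer(z0):
    parts=[]
    a=np.arcsin(8/26); th=np.linspace(np.arcsin(12/26),2*np.pi-np.arcsin(12/26),60)
    bt=np.linspace(-np.pi/2,-3*np.pi/2,20)
    for z in (0,8):
        C=np.r_[np.c_[26*np.cos(th),26*np.sin(th)],[[17,-8]],np.c_[1+8*np.cos(bt),8*np.sin(bt)],[[17,8]]]
        parts.append((np.c_[C,np.full(len(C),z0+z)],1))
    B=lambda x0,x1,w,za,zb:(np.array([[x,y,z0+z] for x in(x0,x1) for y in(-w,w) for z in(za,zb)],float),2)
    return parts+[B(-72,-20,10,0,8),B(-67,-43,6,8,30)]
def fit(f,n,parts,mask,p0,st=(8,8,.15)):
    m=cv2.GaussianBlur(mask.astype(np.float32),(0,0),1)
    def cost(p): return np.abs(cv2.GaussianBlur(rnd(f,n,parts,p).astype(np.float32),(0,0),1)-m).sum()
    p=np.array(p0,float)
    for k in (1,.3):
        r=minimize(cost,p,method="Nelder-Mead",options=dict(initial_simplex=[p]+[p+k*np.eye(3)[i]*st[i] for i in range(3)],xatol=.01,fatol=.1,maxfev=150)); p=r.x
    return p,r.fun,m.sum()
E
python3 - <<'E'
from fit import *
import pickle
f2=pickle.load(open("w2.pkl","rb"))
r=bot.cut_out("wrist","washer_lug")[0]
p=fit(f2,"wrist",washer(0),r["region"],(432,-274,0)); print(p)
c=p[0]; print("lug",c[0]-55*np.cos(c[2]),c[1]-55*np.sin(c[2]))
over=f2["color"].copy()
m=(rnd(f2,"wrist",washer(0),c)>.5).astype(np.uint8); cv2.drawContours(over,cv2.findContours(m,0,1)[0],-1,(0,0,255),1)
f1=pickle.load(open("w1.pkl","rb")); g=f1["color"]
# panel bright mask; grey level incl shadow
hsv=cv2.cvtColor(g,cv2.COLOR_BGR2HSV)
mm=((hsv[...,2]>105)&(hsv[...,1]<60)).astype(np.uint8)
mm=cv2.morphologyEx(mm,cv2.MORPH_CLOSE,np.ones((9,9)))
n,l,st,_=cv2.connectedComponentsWithStats(mm); k=l[200,290]; mm=(l==k).astype(np.uint8)
h=cv2.convexHull(cv2.findContours(mm,0,1)[0][0]); hm=np.zeros_like(mm); cv2.fillPoly(hm,[h],1)
P=[(np.array([[-117,-92,25],[-117,92,25],[117,92,25],[117,-92,25]],float),1)]
pp=fit(f1,"wrist",P,hm,(520,-21,.2)); print(pp)
o1=g.copy(); m=(rnd(f1,"wrist",P,pp[0])>.5).astype(np.uint8)
cv2.drawContours(o1,cv2.findContours(m,0,1)[0],-1,(0,0,255),1); cv2.drawContours(o1,[h],-1,(0,255,0),1)
c=pp[0]; d=np.array([np.cos(c[2]),np.sin(c[2])]); st=c[:2]+25*d; print("stud",st)
for z in(25,43): cv2.circle(o1,tuple(proj(f1,np.array([*st,z]),"wrist").round().astype(int)),1,(255,0,255),-1)
e=st+51.6*d; cv2.circle(o1,tuple(proj(f1,np.array([*e,43+73.7]),"wrist").round().astype(int)),1,(255,0,255),-1)
cv2.imwrite("pics/c.png",np.hstack([cv2.resize(o1[50:280,170:380],(400,438)),cv2.resize(over[70:270,170:340],(372,438))]))
E
```

```text
(array([ 4.34890213e+02, -2.73082810e+02, -2.91668070e-02]), np.float64(182.56552124023438), np.float32(3599.0))
lug 379.9136053916107 -271.4788626987813
(array([612.48224294,   8.91821762,  -1.39271756]), np.float64(118860.359375), np.float32(147736.88))
stud [616.91071922 -15.68642824]
```

View pics/c.png

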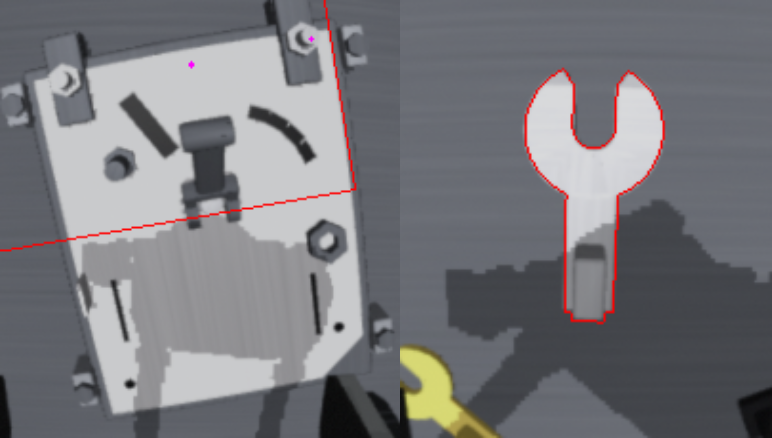

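The washer fit is excellent, with the lug at (379.9,-271.5) and yaw -1.7°. My panel threshold failed, so I'll redo that fit while I grasp.

```bash

python3 -m jog '[[[0,0,1.7,0,-0.001,0.045,110],[0,0,0,0,0,0.04,110],[0,0,0,0,0,0.0115,110],[0,0,0,0,0,0,110]]]'
python3 -m jog '[[[0,0,0,0,0,0,255],[0,0,0,0,0,0,255],[0,0,0,0,0,0,255],[0,0,0,0,0,0,255]]]' 90
python3 - <<'E'
from fit import *
import pickle
f1=pickle.load(open("w1.pkl","rb")); g=f1["color"]
mm=(g.min(2)>125).astype(np.uint8)
mm=cv2.morphologyEx(mm,cv2.MORPH_OPEN,np.ones((3,3)))
n,l,st,_=cv2.connectedComponentsWithStats(mm); k=l[240,270]; print(k,st[k]); mm=(l==k).astype(np.uint8)
h=cv2.convexHull(max(cv2.findContours(mm,0,1)[0],key=cv2.contourArea)); hm=np.zeros_like(mm); cv2.fillPoly(hm,[h],1)
P=[(np.array([[-117,-77,25],[-102,-92,25],[102,-92,25],[117,-92,25],[117,92,25],[-117,92,25]],float),1)]
P[0]=(np.vstack([np.linspace(a,b,12,endpoint=False) for a,b in zip(P[0][0],np.roll(P[0][0],-1,0))]),1)
pp=fit(f1,"wrist",P,hm,(515,-21,.17)); print(pp)
o1=g.copy(); m=(rnd(f1,"wrist",P,pp[0])>.5).astype(np.uint8)
cv2.drawContours(o1,cv2.findContours(m,0,1)[0],-1,(0,0,255),1); cv2.drawContours(o1,[h],-1,(0,255,0),1)
c=pp[0]; d=np.array([np.cos(c[2]),np.sin(c[2])]); st=c[:2]+25*d; print("stud",st)
for z,r in((25,0),(43,0),(116.7,51.6)):
    cv2.circle(o1,tuple(proj(f1,np.array([*(st+r*d),z]),"wrist").round().astype(int)),1,(255,0,255),-1)
cv2.imwrite("pics/d.png",cv2.resize(o1[50:280,170:380],(540,592)))
E
```

```text
t: 4.2
tool_pos: [381.9, -273.0, 89.0]
orientation: [1.0, -0.015, 0.001, 0.001]
ft_force: [-0.4, 0.7, 0.1]
width: 48.5
grasp_force: 0.0
t: 4.7
tool_pos: [381.5, -272.9, 89.7]
orientation: [1.0, -0.015, 0.001, 0.001]
ft_force: [-1.0, 1.2, 7.7]
width: 9.5
grasp_force: 88.7
6 [  188    62   173   206 23547]
(array([ 5.16202301e+02, -3.00400503e+01,  1.80385509e-01]), np.float64(849.4586791992188), np.float32(27977.0))
stud [540.79666562 -25.55482922]
```

View pics/d.png

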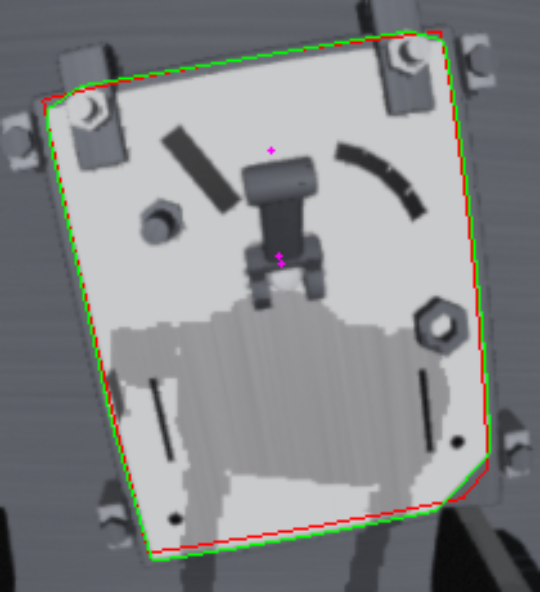

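The grasp is good but about 4 mm high, so I'll regrip a little lower and then lift.

```bash

python3 -m jog '[[[0,0,0,0,0,0,190],[0,0,0,0,0,0,190],[0,0,0,-0.001,-0.0005,0.004,190],[0,0,0,0,0,0,255],[0,0,0,0,0,0,255]]]' 100
python3 -m jog '[[[0,0,0,0,0,0,255],[0,0,0,0,0,0,255],[0,0,0,0,0,-0.01,255],[0,0,0,0,0,-0.05,255],[0,0,0,0,0,-0.05,255]]]'

```

```text
t: 5.32
tool_pos: [379.6, -271.6, 83.8]
orientation: [1.0, -0.015, -0.0, -0.0]
ft_force: [-0.5, 0.9, 0.2]
width: 9.9
grasp_force: 97.7
t: 5.95
tool_pos: [379.7, -271.6, 195.5]
orientation: [1.0, -0.015, -0.0, -0.0]
ft_force: [0.6, 0.0, -2.4]
width: 9.8
grasp_force: 97.9
```

```bash

python3 -m jog '[[[0,0,-10,0,0,-0.01,255],[0,0,-2,0.015,-0.04,0,255],[0,0,0,0.015,-0.045,0,255],[0,0,0,0.015,-0.045,0,255],[0,0,0,0.017,-0.045,0,255]]]'
python3 -m jog '[[[0,0,0,0.017,-0.037,0,255],[0,0,0,0,0,0,255],[0,0,0,0,0,0,255]]]'
python3 - <<'E'
from fit import *
import pickle
f=grab("wrist"); pickle.dump(f,open("w3.pkl","wb"));
for l in ["lever_end","washer_lug"]:
    for r in bot.cut_out("wrist",l)[:2]: print(l,round(r["confidence"],2),np.round(r["box"]))
r=[q for q in bot.cut_out("wrist","washer_lug")][0]; 
s=bot.get_state(); print(s["tool_pos"],s["ft_force"])
tp=s["tool_pos"]; print(fit(f,"wrist",washer(tp[2]-83.8),r["region"],(tp[0]+55*.984,tp[1]+55*.18,.18)))
cv2.imwrite("pics/e.png",cv2.resize(f["color"],(800,600)))
E
```

```text
t: 6.58
tool_pos: [411.0, -87.4, 204.7]
orientation: [0.996, 0.089, 0.001, 0.0]
ft_force: [1.1, 0.2, -1.7]
width: 10.0
grasp_force: 98.1
t: 6.95
tool_pos: [421.1, -49.6, 204.4]
orientation: [0.996, 0.09, 0.0, 0.0]
ft_force: [0.0, -0.1, -1.2]
width: 9.4
grasp_force: 98.2
lever_end 0.75 [254.  36.  46.  73.]
washer_lug 0.88 [474. 293.  52.  41.]
washer_lug 0.84 [364. 283.  26.  22.]
[421.07176959 -50.32749627 204.10326225] [-0.02977916 -0.55345184 -2.78125783]
(array([172.96954737,  20.01694818,   3.59666667]), np.float64(977.0), np.float32(977.0))
```

View pics/e.png

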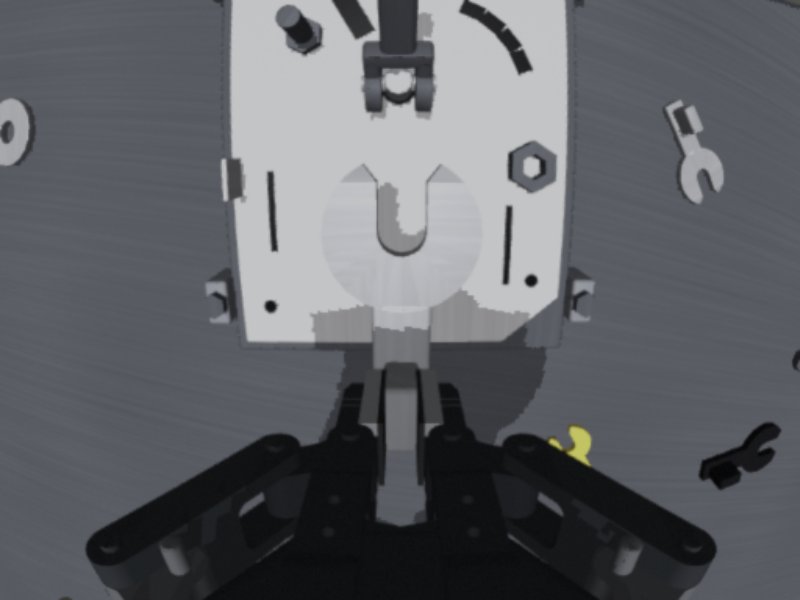

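The washer is held straight: slot bottom at (402,250), cams at (373,90) and (425,90), and the panel's front edge runs along row 345 from col 242 to 562. Next I'll locate the stud and the held washer precisely.

```bash
python3 - <<'E'
from fit import *
import pickle
f=pickle.load(open("w3.pkl","rb")); g=cv2.cvtColor(f["color"],cv2.COLOR_BGR2GRAY).astype(float)
W=lambda u,v,z: atz(f,(u+.5)/1.5625-.5,(v+.5)/1.5625-.5,"wrist",z)
A=W(242,346,25);B=W(498,344,25);print("front",A,B)
d=(A-B)[:2]; yaw=np.arctan2(-d[0],d[1]); print("yaw",yaw)
# side edges of panel
for uv in [(228,60),(236,220),(241,320),(575,60),(569,220),(565,280)]: print(uv,W(*uv,25)[:2].round(1))
x=np.array([np.cos(yaw),np.sin(yaw)]); y=np.array([-x[1],x[0]])
for u in (373,425):
    o,r=ray(f,(u+.5)/1.5625-.5,(111+.5)/1.5625-.5,"wrist")
    n=np.array([-r[2], r[:2]@x]); n/=np.hypot(*n)  # normal in (x,z)
    # point on line (s,z); dist from (sx,43) to line = 12
    o2=np.array([o[:2]@x,o[2]])
    for sg in(1,-1):
        sx=o2[0]+ (sg*12-(43-o2[1])*n[1])/n[0]
        t=(sx-o2[0])/(r[:2]@x); print(u,"s",sx,"lat",(o[:2]+r[:2]*(43-o[2])/r[2])@y)
print("front s",A[:2]@x+142,B[:2]@x+142,"centre lat",)
# held washer mask: brightness model fit by hand points -> print predictions
s=bot.get_state(); tp=s["tool_pos"]; z0=tp[2]-83.8
for n,u,v,z in [("slotbottom",402,250,8),("lefttip",364,164,6),("righttip",440,164,6),("L",321,238,8),("R",483,238,8)]:
    p=W(u,v,z0+z)[:2]; print(n,p@x,p@y)
print("tcp",tp[:2]@x,tp[:2]@y, z0)
q=s["orientation"]; from scipy.spatial.transform import Rotation as R
print(np.arctan2(*R.from_quat(q).as_matrix()[[1,0],0]))
E
```

```text
front [376.3568448   39.62500344  25.        ] [ 405.81929214 -110.59676305   25.        ]
yaw 0.19366814069586846
(228, 60) [540.5  67.9]
(236, 220) [451.8  49.4]
(241, 320) [393.1  41.2]
(575, 60) [ 574.8 -118.3]
(569, 220) [ 485.4 -133.6]
(565, 280) [ 451.2 -140.4]
373 s 518.7094161394338 lat -117.63199257994549
373 s 494.58691404502855 lat -117.63199257994549
425 s 518.369730005075 lat -142.779698817762
425 s 494.2507544973547 lat -142.779698817762
front s 518.9470224297761 518.9470224297761 centre lat
slotbottom 454.16964652816665 -130.68300262274897
lefttip 481.5162282233836 -119.19044716703789
righttip 481.23220901394893 -142.85504728002675
L 458.5677486926145 -105.00045811908126
R 457.92553096763385 -156.49820652425723
tcp 403.51376059541974 -130.4259829716553 120.30326224623029
0.1780684131490427
```

Stud is at s≈518.6 and lat≈-130.2 in fixture axes, and the washer seat is at s≈458.5, lat≈-130.8. Lateral is already right, so it needs only -0.7° yaw. I'll descend to just above the panel and check.

```bash

python3 -m jog '[[[0,0,-0.7,0,0,0.04,255],[0,0,0,0,0,0.04,255],[0,0,0,0,0,0.01,255],[0,0,0,0,0,0,255]]]'
python3 - <<'E'
from fit import *
import pickle
f=grab("wrist"); pickle.dump(f,open("w4.pkl","wb"))
s=bot.get_state(); print(s["tool_pos"],s["ft_force"])
cv2.imwrite("pics/g.png",cv2.resize(f["color"][0:290,110:410],(800,773),interpolation=cv2.INTER_CUBIC)[:600])
E
```

```text
t: 7.65
tool_pos: [421.3, -49.9, 114.0]
orientation: [0.995, 0.095, -0.0, -0.0]
ft_force: [-0.4, 0.0, -2.2]
width: 9.6
grasp_force: 98.2
[421.90349293 -49.95695308 114.68339046] [ 0.18661348 -0.21292177 -0.96272838]
```

View pics/g.png

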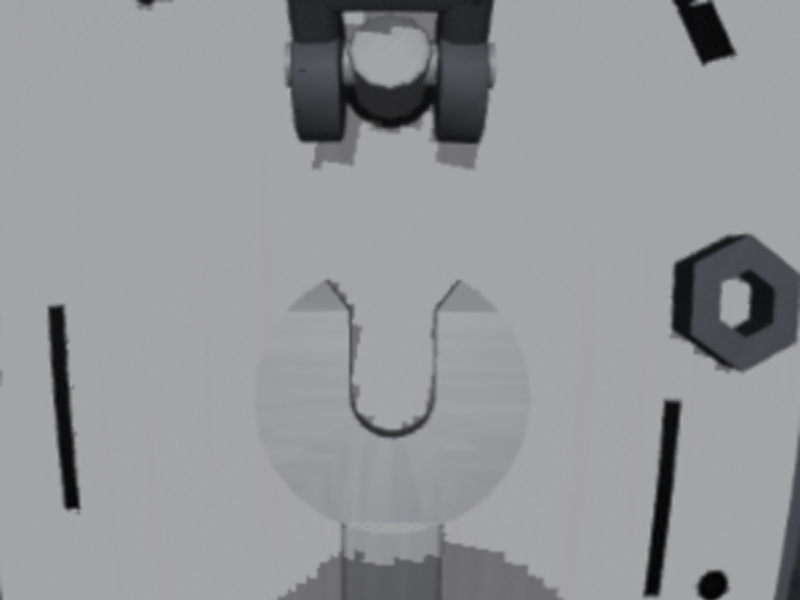

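Washer and stud are in line: the slot centre is at col 393 and the stud at col 391, so it needs about 0.3 mm left. Now I'll lower gently to the panel.

```bash

python3 -m jog '[[[0,0,0,0,-0.0003,0.004,255],[0,0,0,0,0,0,255],[0,0,0,0,0,0.001,255],[0,0,0,0,0,0,255]]]'
python3 -m jog '[[[0,0,0,0,0,0.001,255],[0,0,0,0,0,0,255],[0,0,0,0,0,0,255]]]'

```

```text
t: 8.2
tool_pos: [421.2, -49.1, 109.2]
orientation: [0.995, 0.096, 0.0, 0.0]
ft_force: [0.7, -0.2, -1.7]
width: 9.1
grasp_force: 98.2
t: 8.57
tool_pos: [421.2, -49.1, 108.7]
orientation: [0.995, 0.096, 0.0, 0.0]
ft_force: [-2.2, 0.7, 6.9]
width: 9.5
grasp_force: 99.6
```

```bash

python3 -m jog '[[[0,0,0,0.008,0,-0.0002,255],[0,0,0,0.008,0,0,255],[0,0,0,0.008,0,0,255],[0,0,0,0,0,0,255]]]'
python3 -m jog '[[[0,0,0,0.004,0,0,255],[0,0,0,0.002,0,0,255],[0,0,0,0.002,0,0,255],[0,0,0,0,0,0,255]]]'

```

```text
t: 9.07
tool_pos: [444.1, -44.4, 108.8]
orientation: [0.995, 0.096, -0.001, -0.0]
ft_force: [-2.7, -0.4, 6.5]
width: 10.2
grasp_force: 99.5
t: 9.57
tool_pos: [450.1, -42.9, 108.7]
orientation: [0.995, 0.096, -0.003, -0.0]
ft_force: [-6.9, -1.8, 10.5]
width: 9.5
grasp_force: 100.0
```

```bash

python3 -m jog '[[[0,0,0,0.002,0,0,255],[0,0,0,0.002,0,0,255],[0,0,0,0,0,0,255]]]'
python3 -m jog '[[[0,0,0,0.002,0,0,255],[0,0,0,0.002,0,0,255],[0,0,0,0,0,0,255]]]'

```

```text
t: 9.95
tool_pos: [454.1, -42.1, 108.7]
orientation: [0.995, 0.096, -0.002, -0.0]
ft_force: [-7.0, -0.6, 11.6]
width: 9.7
grasp_force: 99.9
t: 10.32
tool_pos: [457.4, -41.4, 108.7]
orientation: [0.995, 0.096, -0.003, -0.0]
ft_force: [-9.9, -0.7, 11.9]
width: 9.5
grasp_force: 100.2
```

```bash

python3 -m jog '[[[0,0,0,0.002,0,0,255],[0,0,0,0.002,0,0,255],[0,0,0,0.002,0,0,255],[0,0,0,0,0,0,255]]]'
python3 -m jog '[[[0,0,0,0.002,0,0,255],[0,0,0,0.002,0,0,255],[0,0,0,0.002,0,0,255],[0,0,0,0,0,0,255]]]'

```

```text
t: 10.82
tool_pos: [458.6, -41.1, 108.7]
orientation: [0.995, 0.098, -0.009, 0.0]
ft_force: [-20.4, -7.8, 22.8]
width: 10.1
grasp_force: 101.8
t: 11.32
tool_pos: [460.0, -40.5, 108.7]
orientation: [0.995, 0.098, -0.014, 0.0]
ft_force: [-30.5, -13.6, 32.3]
width: 10.0
grasp_force: 103.2
```

It's stalling, with the tool pitched nose-down 1.6° under load and a sideways force. I'll back off, level the pitch and look.

```bash

python3 -m jog '[[[0,0,0,-0.004,0,0,255],[0,0,0,-0.004,0,-0.0003,255],[0,0,0,0,0,0,255]]]'
python3 - <<'E'
from fit import *
import pickle
f=grab("wrist"); pickle.dump(f,open("w5.pkl","wb"))
s=bot.get_state(); print(s["tool_pos"],s["ft_force"],s["ft_torque"])
cv2.imwrite("pics/i.png",cv2.resize(f["color"][40:190,150:350],(800,600),interpolation=cv2.INTER_CUBIC))
E
```

```text
t: 11.7
tool_pos: [458.9, -40.8, 108.8]
orientation: [0.995, 0.096, -0.006, -0.0]
ft_force: [-13.4, -4.7, 13.4]
width: 10.0
grasp_force: 100.5
[458.87028015 -40.81480867 108.74708152] [-13.57099601  -3.87958093  14.21757957] [-0.63062663  1.73567501 -0.07951163]
```

View pics/i.png

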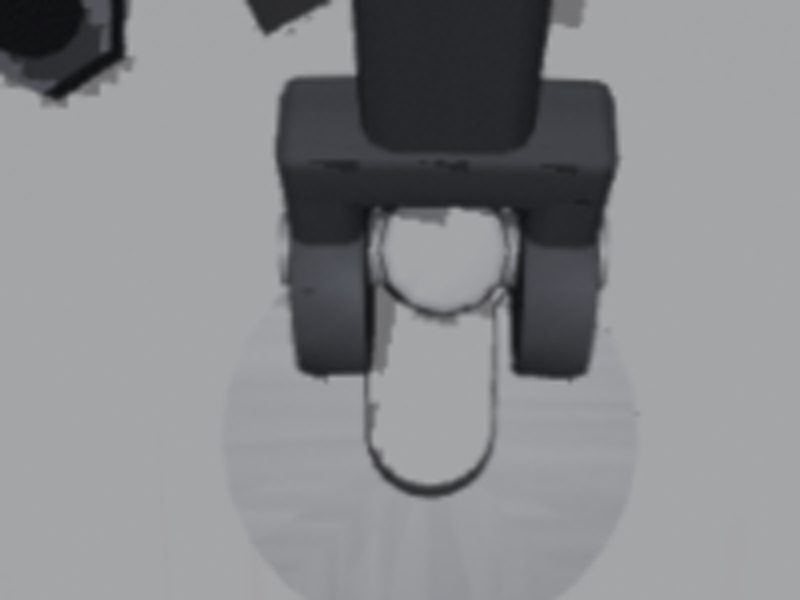

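The picture shows the stud centre at col 445 and the slot centre at col 431, so the washer is about 1.5 mm too far left. The yaw is slightly too large (right cam lower, ~0.6°). I'll back off, correct both, and re-advance with a slight nose-up pitch.

```bash

python3 -m jog '[[[0,0,0,-0.004,0,0,255],[0,0,0,-0.003,0,0,255],[0,0,0,0,0,0,255]]]'
python3 -m jog '[[[0,0.6,0,0,0,0,255],[0,0,0.6,0,0.001,0,255],[0,0,0,0,0,0,255],[0,0,0,0,0,0,255]]]'
python3 - <<'E'
from fit import *
import pickle
f=grab("wrist"); pickle.dump(f,open("w6.pkl","wb"))
g=f["color"][40:190,150:350].mean(2)
for r in (90,95,100,105,110): print(r,np.round(np.diff(g[r-40]),0)[70:140].astype(int).tolist())
E
```

```text
t: 12.12
tool_pos: [457.6, -41.6, 108.8]
orientation: [0.995, 0.096, 0.0, -0.0]
ft_force: [-0.0, 5.0, 4.0]
width: 9.4
grasp_force: 99.0
t: 12.62
tool_pos: [457.1, -41.9, 108.7]
orientation: [0.996, 0.091, 0.004, -0.002]
ft_force: [-0.8, 7.8, 7.7]
width: 9.7
grasp_force: 99.7
90 [1, 0, 1, 0, 0, -1, 0, 0, 1, -1, -1, -1, -2, -4, -3, -3, -5, -2, 10, 41, 17, -8, -30, -16, 22, 19, 6, 5, 1, 1, 1, 4, 0, 1, 1, 1, 5, 21, 18, 0, -15, -20, -2, 1, -2, -7, -10, -16, -23, -3, 35, 22, -4, -45, -27, -4, 6, 3, 6, 2, 3, 1, 2, 1, 0, -1, 0, 0, 1, 0]
95 [0, 1, 0, 0, 0, 1, -1, -1, 0, -1, 0, 0, -3, -1, -3, -3, -6, 13, 35, 37, 9, -11, 31, 19, 6, 1, 0, 0, 0, 0, -1, 1, 0, 0, -1, -3, 2, 1, 1, -1, 1, 0, 0, 0, 0, 0, 0, -1, -4, -12, -32, -12, 16, -1, -41, -45, 0, 3, 2, 2, 2, 1, 1, 0, 1, -1, 0, 0, 1, -1]
100 [-1, 0, -3, 1, 1, 1, 0, 0, 0, -1, 0, 1, 2, 1, -1, -4, -21, 15, 72, 6, -20, 20, 15, 4, 1, 0, 0, 0, 0, 0, 0, 0, 0, 0, 0, 0, 0, 0, 0, 0, 0, -1, 1, 0, 0, 0, 0, -1, -1, -4, -10, -23, -6, 30, -45, -60, 18, 9, 2, -1, -1, 1, -1, -1, 1, -1, 0, 0, -1, 0]
105 [1, 0, 1, 1, 0, 2, 1, 2, 1, 1, 0, 1, 0, 1, -1, -8, -27, 4, 51, 13, -3, -19, 41, 19, 8, 2, 0, 0, 0, 0, 0, 0, 0, 0, 0, 0, 0, 0, 0, 0, 0, 0, -1, 0, 0, 0, -1, -1, -5, -12, -33, -10, 12, -5, -46, -27, 32, 7, 1, -1, 1, 0, 1, 0, 1, 1, 0, 0, 1, 1]
110 [2, -1, -4, 2, 7, 2, 1, 1, 1, 1, 1, 1, 1, 1, 0, -8, -26, -25, 2, 22, 37, -16, -29, -1, 38, 39, 24, 10, 7, 3, 0, 0, 0, 0, 0, 0, 0, -1, -1, 0, 0, 0, 0, -2, -4, -8, -20, -35, -35, -15, 29, 22, -16, -33, -21, 5, 33, 9, 2, 0, 0, 1, 0, 2, 0, 0, 2, -1, 1, 1]
```

```bash

python3 -m jog '[[[0,0,0,-0.004,0,-0.0005,255],[0,0,0,-0.004,0,0,255],[0,0,0,0,0,0,255],[0,0,0,0,0,0,255]]]'
cat > m.py <<'E'
from fit import *
import sys
from scipy.spatial.transform import Rotation as R
f=grab("wrist"); g=cv2.cvtColor(f["color"],cv2.COLOR_BGR2GRAY).astype(float)
s=bot.get_state(); tp=s["tool_pos"]; M=R.from_quat(s["orientation"]).as_matrix()
print("tcp",tp.round(1),"yaw",np.arctan2(M[1,0],M[0,0]).round(4),"pitchx",M[2,0].round(4),"F",s["ft_force"].round(1),"T",s["ft_torque"].round(2))
tool=lambda w:M.T@(w-tp)
# cam outer edges: dark mask (cams <95)
dark=g<95
for r in range(60,150,5):
    c=np.where(dark[r,190:320])[0]+190
    if len(c): print("dark",r,c.min(),c.max(),(c.min()+c.max())/2)
for r in range(90,200,8):
    d=g[r]; k=cv2.GaussianBlur(d[None],(0,0),.8)[0]
    loc=[c for c in range(225,290) if k[c]<k[c-1] and k[c]<=k[c+1] and min(k[c-3],k[c+3])-k[c]>8]
    print("lines",r,loc)
np.save("last.npy",g); cv2.imwrite("pics/last.png",f["color"])
E
python3 m.py
```

```text
t: 13.18
tool_pos: [449.7, -44.9, 108.9]
orientation: [0.996, 0.091, 0.005, -0.0]
ft_force: [-0.1, -1.0, -0.2]
width: 9.7
grasp_force: 98.5
tcp [449.7 -44.9 108.9] yaw 0.1817 pitchx 0.0102 F [-1.1 -1.5  0.3] T [-0.2   0.05 -0.01]
dark 60 211 293 252.0
dark 65 212 292 252.0
dark 70 213 291 252.0
dark 75 214 291 252.5
dark 80 214 290 252.0
dark 85 214 290 252.0
dark 90 214 291 252.5
dark 95 215 290 252.5
dark 100 215 290 252.5
dark 105 216 289 252.5
dark 110 217 289 253.0
dark 115 219 286 252.5
dark 120 241 241 241.0
dark 125 241 241 241.0
dark 135 241 241 241.0
dark 140 241 241 241.0
lines 90 [233, 272]
lines 98 [234, 245, 272]
lines 106 [234, 271]
lines 114 []
lines 122 [241, 273]
lines 130 [241, 273]
lines 138 [241, 273]
lines 146 [241, 273]
lines 154 [243, 270]
lines 162 []
lines 170 []
lines 178 []
lines 186 []
lines 194 []
```

```bash
cat > m2.py <<'E'
from h import *
import sys
from scipy.spatial.transform import Rotation as R
# args: cam centre col,row ; slot centre col,row
a=[float(v) for v in sys.argv[1:]]
s=bot.get_state(); tp=s["tool_pos"]; M=R.from_quat(s["orientation"]).as_matrix()
f=bot.grab_frame("wrist"); print("cx",f["cx"],f["cy"])
for u,v,z in ((a[0],a[1],43),(a[2],a[3],33)):
    print((M.T@(atz(f,u,v,"wrist",z)-tp)).round(2))
E
python3 m2.py 252.5 95 257 138
```

```text
cx 256.2123393027346 193.4674435338514
[82.14 -1.83 66.76]
[61.25  0.22 76.55]
```

```bash

python3 -m jog '[[[0,0,0,0,-0.002,0,255],[0,0,0,0,0,0,255],[0,0,0,0,0,0,255]]]'
python3 m.py | grep -E "tcp|dark (8|9|10)|lines 1[234]"
```

```text
t: 13.65
tool_pos: [449.4, -42.4, 108.9]
orientation: [0.996, 0.091, 0.005, -0.001]
ft_force: [0.5, -0.7, -0.6]
width: 9.3
grasp_force: 98.5
tcp [449.4 -42.4 108.9] yaw 0.1815 pitchx 0.0106 F [ 0.9  0.2 -0.4] T [-0.08 -0.01 -0.07]
dark 80 221 297 259.0
dark 85 221 296 258.5
dark 90 220 297 258.5
dark 95 221 296 258.5
dark 100 221 296 258.5
dark 105 222 295 258.5
lines 122 [241, 272]
lines 130 [241, 273]
lines 138 [241, 272]
lines 146 [241, 272]
```

```bash
python3 m2.py 258.5 95 256.7 138
python3 -m jog '[[[0,0,0,0,0.0008,0,255],[0,0,0,0,0,0,255],[0,0,0,0,0,0,255]]]'
python3 m.py | grep -E "tcp|dark (8|9|10)|lines 1[234]"
```

```text
cx 256.2123393027346 193.4674435338514
[82.12  0.84 66.81]
[6.123e+01 6.000e-02 7.659e+01]
t: 14.12
tool_pos: [449.3, -43.2, 108.9]
orientation: [0.996, 0.091, 0.005, -0.001]
ft_force: [0.6, 1.5, 1.2]
width: 9.6
grasp_force: 98.5
tcp [449.4 -43.2 108.9] yaw 0.1814 pitchx 0.0103 F [-0.2  1.8 -0.3] T [ 0.21  0.13 -0.04]
dark 80 219 295 257.0
dark 85 219 295 257.0
dark 90 218 296 257.0
dark 95 220 294 257.0
dark 100 220 294 257.0
dark 105 220 294 257.0
lines 122 [241, 273]
lines 130 [241, 272]
lines 138 [241, 273]
lines 146 [241, 273]
```

Aligned now (cams at 257.0, slot at 256.9). Advancing again.

```bash

python3 -m jog '[[[0,-0.2,0,0.003,0,0.0002,255],[0,0,0,0.003,0,0,255],[0,0,0,0.002,0,0,255],[0,0,0,0,0,0,255]]]'
python3 -m jog '[[[0,0,0,0.002,0,0,255],[0,0,0,0.002,0,0,255],[0,0,0,0,0,0,255]]]'
python3 m.py | grep -E "tcp|dark (7|8|9|10)|lines 1[2345]"
```

```text
t: 14.68
tool_pos: [456.7, -41.9, 108.8]
orientation: [0.996, 0.091, 0.003, -0.0]
ft_force: [-3.1, 0.1, 4.9]
width: 9.7
grasp_force: 99.2
t: 15.05
tool_pos: [457.4, -41.6, 108.7]
orientation: [0.996, 0.092, -0.001, -0.0]
ft_force: [-11.9, -4.7, 13.0]
width: 9.6
grasp_force: 100.5
tcp [457.4 -41.6 108.8] yaw 0.1836 pitchx -0.0019 F [-12.1  -5.3  12. ] T [-0.78  1.89 -0.08]
dark 70 216 299 257.5
dark 75 216 299 257.5
dark 80 216 299 257.5
dark 85 217 297 257.0
dark 90 218 296 257.0
dark 95 219 296 257.5
dark 100 220 295 257.5
dark 105 219 296 257.5
lines 122 [239, 276]
lines 130 []
lines 138 [241, 273]
lines 146 [241, 273]
lines 154 [243, 271]
```

Wedging is just starting here (tip under the cam axis), and the nose is pressing the panel. I'll pitch up slightly and unload before easing on.

```bash

python3 -m jog '[[[0,0.5,0,0,0.0003,-0.0004,255],[0,0.5,0,0,0,0,255],[0,0,0,0,0,0,255]]]'
python3 -m jog '[[[0,0,0,0.001,0,0,255],[0,0,0,0.001,0,0,255],[0,0,0,0,0,0,255]]]'
python3 m.py | grep -E "tcp|dark (9|10)|lines 1[2345]"
```

```text
t: 15.48
tool_pos: [456.5, -41.8, 108.7]
orientation: [0.996, 0.092, 0.007, -0.001]
ft_force: [-12.6, -5.7, 11.5]
width: 9.6
grasp_force: 100.2
t: 15.85
tool_pos: [456.9, -41.7, 108.7]
orientation: [0.996, 0.092, 0.005, -0.001]
ft_force: [-16.4, -8.4, 15.5]
width: 9.5
grasp_force: 100.9
tcp [456.9 -41.7 108.7] yaw 0.1847 pitchx 0.0096 F [-16.2  -7.9  15.6] T [-1.38  3.04 -0.08]
dark 90 219 296 257.5
dark 95 219 296 257.5
dark 100 220 295 257.5
dark 105 220 296 258.0
lines 122 [239, 276]
lines 130 []
lines 138 [241, 273]
lines 146 [242, 273]
lines 154 [243, 271]
```

```bash

python3 -m jog '[[[0,0,0,0,0,-0.0008,255],[0,0,0,0,0,0,255]]]'
python3 -m jog '[[[0,0,0,0,0,-0.0005,255],[0,0,0,0,0,0,255]]]'

```

```text
t: 16.15
tool_pos: [457.3, -41.4, 108.7]
orientation: [0.996, 0.092, 0.005, -0.001]
ft_force: [-12.9, -7.1, 7.8]
width: 10.0
grasp_force: 99.6
t: 16.4
tool_pos: [457.3, -41.4, 108.8]
orientation: [0.996, 0.092, 0.005, -0.002]
ft_force: [-12.0, -6.3, 3.1]
width: 9.6
grasp_force: 98.9
```

```bash

python3 -m jog '[[[0,0,0,0,0.0006,0,255],[0,0,0,0.001,0,-0.0002,255],[0,0,0,0,0,0,255]]]'
python3 -m jog '[[[0,0,0,0.001,0,-0.0002,255],[0,0,0,0,0,0,255]]]'
python3 m.py | grep -E "tcp|dark (9|10)|lines 1[2345]"
```

```text
t: 16.77
tool_pos: [457.5, -41.4, 108.8]
orientation: [0.996, 0.092, 0.004, -0.002]
ft_force: [-14.5, -6.0, 3.6]
width: 9.8
grasp_force: 99.0
t: 17.02
tool_pos: [458.4, -41.1, 108.8]
orientation: [0.996, 0.092, 0.004, -0.002]
ft_force: [-13.0, -3.6, 1.7]
width: 9.6
grasp_force: 98.8
tcp [458.4 -41.1 108.8] yaw 0.1834 pitchx 0.0082 F [-13.6  -3.9   1.3] T [-1.01  2.47 -0.14]
dark 90 219 298 258.5
dark 95 220 297 258.5
dark 100 220 297 258.5
dark 105 221 296 258.5
lines 122 [240, 260, 277]
lines 130 [240]
lines 138 [242, 273]
lines 146 [242, 273]
lines 154 [243, 271]
```

```bash

python3 -m jog '[[[0,0,0,0.001,0.0006,0,255],[0,0,0,0.001,0,-0.0002,255],[0,0,0,0,0,0,255]]]'
python3 m.py | grep -E "tcp|dark (9|10)|lines 1[345]"
python3 -m jog '[[[0,0,0,0.001,0,0,255],[0,0,0,0.001,0,-0.0002,255],[0,0,0,0,0,0,255]]]'
python3 m.py | grep -E "tcp|dark (9|10)|lines 1[345]"
```

```text
t: 17.45
tool_pos: [461.5, -40.7, 108.8]
orientation: [0.996, 0.091, 0.005, -0.003]
ft_force: [-9.2, 0.0, -5.4]
width: 9.7
grasp_force: 97.8
tcp [461.9 -40.7 108.8] yaw 0.1823 pitchx 0.0118 F [-7.8 -0.4 -5.1] T [-0.2   1.71  0.02]
dark 90 217 299 258.0
dark 95 218 298 258.0
dark 100 219 297 258.0
dark 105 219 297 258.0
lines 130 [240, 277]
lines 138 [239]
lines 146 [242, 273]
lines 154 [243, 271]
t: 17.88
tool_pos: [466.9, -40.5, 109.8]
orientation: [0.996, 0.091, 0.009, -0.002]
ft_force: [-5.6, -0.0, -10.3]
width: 9.7
grasp_force: 97.5
tcp [467.3 -40.6 110.1] yaw 0.1818 pitchx 0.0191 F [ -4.5   1.1 -10.7] T [-0.04  1.47  0.12]
dark 90 215 296 255.5
dark 95 215 296 255.5
dark 100 214 297 255.5
dark 105 215 297 256.0
lines 130 [237, 275]
lines 138 [238, 249, 263, 274]
lines 146 [238, 274]
lines 154 [243, 270]
```

Past the wedge and sliding in. I'll settle it flat again, then ease on.

```bash

python3 -m jog '[[[0,-0.5,0,0,0,0.001,255],[0,-0.5,0,0,0,0.0007,255],[0,0,0,0,0,0,255]]]'
python3 m.py | grep -E "tcp|dark (9|10)|lines 1[345]"
python3 -m jog '[[[0,0,0,0.001,0,0,255],[0,0,0,0.001,0,0,255],[0,0,0,0,0,0,255]]]'
python3 m.py | grep -E "tcp|dark (9|10)|lines 1[345]"
```

```text
t: 18.3
tool_pos: [469.4, -40.9, 109.6]
orientation: [0.996, 0.091, 0.003, -0.001]
ft_force: [-4.0, 2.1, -9.4]
width: 9.7
grasp_force: 97.6
tcp [469.4 -40.9 109.7] yaw 0.1817 pitchx 0.0066 F [-4.5  1.7 -9.6] T [0.33 1.32 0.24]
dark 90 214 293 253.5
dark 95 213 294 253.5
dark 100 212 295 253.5
dark 105 212 295 253.5
lines 130 [234, 273]
lines 138 [236, 265, 272]
lines 146 [236, 273]
lines 154 [235, 243, 273]
t: 18.73
tool_pos: [470.6, -40.7, 109.7]
orientation: [0.996, 0.091, 0.003, -0.001]
ft_force: [-6.2, 1.3, -8.7]
width: 9.6
grasp_force: 97.7
tcp [470.6 -40.7 109.7] yaw 0.1818 pitchx 0.0053 F [-6.   1.5 -9.4] T [0.16 1.57 0.26]
dark 90 230 276 253.0
dark 95 213 294 253.5
dark 100 213 294 253.5
dark 105 212 294 253.0
lines 130 []
lines 138 [235, 272]
lines 146 [236, 273]
lines 154 [236, 243, 272]
```

```bash

python3 -m jog '[[[0,0,0,0,-0.0012,0.0005,255],[0,0,0,0.001,0,0.0004,255],[0,0,0,0.001,0,0,255],[0,0,0,0,0,0,255]]]'
python3 m.py | grep -E "tcp|dark (9|10)|lines 1[3456]"
python3 -m jog '[[[0,0,0,0.001,0,0.0003,255],[0,0,0,0.001,0,0,255],[0,0,0,0,0,0,255]]]'
python3 m.py | grep -E "tcp|dark (9|10)|lines 1[3456]"
```

```text
t: 19.27
tool_pos: [473.8, -39.5, 109.1]
orientation: [0.996, 0.091, 0.004, -0.0]
ft_force: [-3.6, -1.0, -8.5]
width: 9.7
grasp_force: 97.7
tcp [473.7 -39.5 109.1] yaw 0.1815 pitchx 0.0082 F [-3.6 -1.  -9.1] T [-0.33  1.09 -0.01]
dark 90 230 278 254.0
dark 95 231 277 254.0
dark 100 218 292 255.0
dark 105 214 295 254.5
lines 130 []
lines 138 []
lines 146 [236, 273]
lines 154 [237, 273]
lines 162 [237, 261, 274]
t: 19.7
tool_pos: [475.1, -39.1, 108.9]
orientation: [0.996, 0.091, 0.003, -0.0]
ft_force: [-6.9, -2.5, -6.7]
width: 10.0
grasp_force: 98.2
tcp [475.  -39.1 108.9] yaw 0.1817 pitchx 0.0068 F [-5.4 -1.4 -5.9] T [-0.34  1.21 -0.03]
dark 90 231 279 255.0
dark 95 231 278 254.5
dark 100 232 278 255.0
dark 105 216 294 255.0
lines 130 []
lines 138 []
lines 146 [236, 274]
lines 154 [227, 237, 264, 273]
lines 162 [237, 253, 260, 274]
```

```bash

python3 -m jog '[[[0,0,0,0.001,0,0.0003,255],[0,0,0,0.001,0,0,255],[0,0,0,0,0,0,255]]]'
python3 -m jog '[[[0,0,0,0.001,0,0.0002,255],[0,0,0,0,0,0,255]]]'
python3 -m jog '[[[0,0,0,0.001,0,0,255],[0,0,0,0,0,0,255]]]'
```

```text
t: 20.12
tool_pos: [476.4, -38.7, 108.8]
orientation: [0.996, 0.091, 0.003, -0.0]
ft_force: [-7.0, -0.8, -3.8]
width: 9.6
grasp_force: 98.6
t: 20.38
tool_pos: [476.6, -38.6, 108.8]
orientation: [0.996, 0.091, 0.002, -0.0]
ft_force: [-10.4, -2.3, -0.0]
width: 9.8
grasp_force: 99.3
t: 20.62
tool_pos: [477.6, -38.3, 108.8]
orientation: [0.996, 0.091, 0.002, -0.0]
ft_force: [-9.6, -1.6, -0.2]
width: 9.5
grasp_force: 99.0
```

```bash

python3 -m jog '[[[0,0,0,0.001,0,0,255],[0,0,0,0,0,0,255]]]'
python3 -m jog '[[[0,0,0,0.001,0,0,255],[0,0,0,0,0,0,255]]]'
python3 m.py | grep -E "tcp|dark (9|10)|lines 1[3456]"
```

```text
t: 20.88
tool_pos: [478.5, -38.1, 108.8]
orientation: [0.996, 0.091, 0.002, -0.0]
ft_force: [-10.5, -1.8, 0.4]
width: 9.5
grasp_force: 99.0
t: 21.12
tool_pos: [479.4, -37.9, 108.8]
orientation: [0.996, 0.091, 0.002, -0.0]
ft_force: [-9.8, -2.5, -0.0]
width: 9.5
grasp_force: 99.0
tcp [479.4 -37.9 108.8] yaw 0.1822 pitchx 0.0037 F [-9.8 -2.7  0.9] T [-0.43  1.8  -0.03]
dark 90 212 282 247.0
dark 95 230 281 255.5
dark 100 231 281 256.0
dark 105 232 281 256.5
lines 130 []
lines 138 []
lines 146 [259]
lines 154 [237, 275]
lines 162 [238, 267, 275]
```

Moving freely at ~10 N, with roughly 0–2 mm left. Continuing in fine steps until the push rises.

```bash

python3 -m jog '[[[0,0,0,0.0008,0,0,255],[0,0,0,0,0,0,255]]]' | grep -E "pos|ft"
python3 -m jog '[[[0,0,0,0.0008,0,0,255],[0,0,0,0,0,0,255]]]'| grep -E "pos|ft"
```

```text
tool_pos: [480.0, -37.8, 108.8]
ft_force: [-9.7, -2.7, 0.6]
tool_pos: [480.9, -37.6, 108.8]
ft_force: [-10.2, -2.5, 1.0]
```

```bash

python3 -m jog '[[[0,0,0,0.0006,0,0,255],[0,0,0,0,0,0,255]]]' | grep -E "pos|ft"

```

```text
tool_pos: [481.2, -37.5, 108.8]
ft_force: [-11.0, -2.5, 1.6]
```

```bash

for i in 1; do python3 -m jog '[[[0,0,0,0.0006,0,0,255],[0,0,0,0,0,0,255]]]' | grep -E "pos|ft"; done
python3 -m jog '[[[0,0,0,0.0006,0,0,255],[0,0,0,0,0,0,255]]]' | grep -E "pos|ft"
```

```text
tool_pos: [481.9, -37.4, 108.8]
ft_force: [-10.8, -2.0, 1.4]
tool_pos: [482.1, -37.3, 108.8]
ft_force: [-10.9, -2.5, 1.6]
```

```bash

python3 -m jog '[[[0,0,0,0.0006,0,0,255],[0,0,0,0,0,0,255]]]' | grep -E "pos|ft"
python3 -m jog '[[[0,0,0,0.0006,0,0,255],[0,0,0,0,0,0,255]]]' | grep -E "pos|ft"
python3 - <<'E'
from fit import *
f=grab("wrist"); g=cv2.cvtColor(f["color"],cv2.COLOR_BGR2GRAY)
print(bot.get_state()["ft_force"])
print(g[100:190:2,244:272:3])
E
```

```text
tool_pos: [482.2, -37.3, 108.8]
ft_force: [-12.7, -3.8, 3.9]
tool_pos: [482.3, -37.3, 108.8]
ft_force: [-13.4, -3.5, 4.3]
[-13.07529416  -4.09121895   4.16004839]
[[ 45  45  45  44  46  46  46  45  46  45]
 [ 45  44  45  45  44  45  46  46  45  46]
 [ 45  45  45  45  45  47  46  45  45  45]
 [ 43  44  44  45  45  46  45  45  46  46]
 [ 44  44  45  45  45  46  45  45  46  46]
 [ 45  45  45  45  45  45  46  44  46  46]
 [ 45  44  44  45  45  46  45  45  46  45]
 [ 44  45  45  45  45  45  45  44  46  45]
 [ 46  45  45  44  45  45  45  45  45  46]
 [ 45  45  44  45  45  44  45  45  46  44]
 [ 45  46  44  44  45  44  45  45  45  45]
 [ 45  44  43  44  46  45  46  45  45  46]
 [ 44  44  44  44  44  45  43  45  45  46]
 [ 44  45  44  44  44  44  45  45  45  44]
 [ 43  43  44  43  44  44  45  44  45  45]
 [ 44  44  44  43  45  45  45  45  46  44]
 [ 45  44  44  44  45  44  44  47  44  46]
 [ 43  44  43  44  45  44  44  44  44  44]
 [ 44  44  44  43  45  45  43  44  45  43]
 [ 44  44  44  43  44  45  44  44  45  42]
 [ 44  43  44  43  44  45  44  44  44  44]
 [ 49  49  50  49  50  51  50  50 
[... 298 characters left out ...]
70 166 136]
 [167 169 172 170 170 173 170 167 164 142]
 [164 169 170 167 170 170 168 164 164 138]
 [159 168 165 166 170 168 166 164 162 124]
 [154 166 163 167 167 167 163 162 159 112]
 [140 161 161 166 165 163 161 161 151 149]
 [117 147 162 163 162 160 160 156 116 153]
 [163 127 159 160 160 158 157 139 162 152]
 [164 161 131 148 151 148 132 161 166 164]
 [163 163 166 164 158 159 161 165 165 165]
 [166 162 166 167 165 161 161 165 165 163]
 [165 162 166 166 164 161 161 163 164 164]
 [165 161 167 166 164 160 160 162 164 163]
 [165 162 165 165 163 160 160 160 164 163]
 [165 162 165 165 163 159 159 158 163 163]
 [165 162 165 165 162 159 159 158 163 162]
 [164 162 164 164 162 158 158 157 162 162]]
```

```bash

python3 -m jog '[[[0,0,0,0.0008,0,0,255],[0,0,0,0,0,0,255]]]' | grep -E "pos|ft"
python3 m2.py 257.5 172.5 257.5 172.5
python3 - <<'E'
from fit import *
for n in ("side","scene"):
    f=grab(n); g=f["color"]
    r=bot.cut_out(n,"washer_lug")
    for q in r[:3]: print(n,round(q["confidence"],2),np.round(q["box"]),int(q["region"].sum()))
    # project expected stud foot (534,-27.9)
    print(proj(f,np.array([534,-27.9,25.]),n), proj(f,np.array([*(np.array([482.3,-37.3])+55*np.array([.983,.182])),25.]),n))
E
```

```text
tool_pos: [482.4, -37.2, 108.8]
ft_force: [-16.3, -4.1, 5.3]
cx 256.2123393027346 193.4674435338514
[46.52  0.45 65.7 ]
[44.05  0.49 75.7 ]
side 0.66 [289. 245.  11.  20.] 159
side 0.66 [253. 318.  41.  35.] 590
side 0.64 [243. 208.  25.  19.] 149
[246.62420612 204.32564518] [247.19362487 203.9959799 ]
scene 0.62 [213. 202.  10.  10.] 91
scene 0.61 [269. 210.  19.  23.] 126
scene 0.51 [226. 158.  27.   8.] 152
[264.54519828 216.24550659] [264.21266622 216.69822446]
```

```bash
python3 - <<'E'
from fit import *
import pickle
a=cv2.cvtColor(pickle.load(open("w4.pkl","rb"))["color"],0 or cv2.COLOR_BGR2GRAY); f=grab("wrist"); b=cv2.cvtColor(f["color"],cv2.COLOR_BGR2GRAY)
for y0,y1,x0,x1 in [(185,225,236,278),(165,205,205,236),(165,205,275,310)]:
    r=cv2.matchTemplate(b[y0-14:y1+14,x0-14:x1+14],a[y0:y1,x0:x1],cv2.TM_CCOEFF_NORMED); _,v,_,l=cv2.minMaxLoc(r); print(v,l[0]-14,l[1]-14)
for c in (240,256,272): print(c,a[170:215:1,c].tolist(),b[170:215:1,c].tolist())
E
```

```text
0.9241695404052734 0 2
0.8246597647666931 2 -3
0.5580648183822632 -1 -3
240 [153, 152, 152, 152, 152, 151, 152, 152, 153, 153, 154, 153, 153, 153, 153, 154, 153, 153, 152, 152, 152, 152, 151, 152, 151, 153, 153, 149, 146, 145, 144, 144, 144, 144, 143, 143, 143, 142, 138, 114, 93, 91, 91, 90, 91] [53, 53, 54, 63, 64, 65, 65, 65, 66, 70, 71, 81, 111, 127, 143, 158, 161, 163, 163, 163, 163, 163, 162, 162, 162, 162, 162, 158, 154, 152, 153, 153, 153, 152, 152, 151, 151, 151, 151, 150, 146, 126, 127, 142, 121]
256 [155, 155, 155, 155, 154, 154, 154, 153, 153, 153, 153, 153, 153, 152, 152, 152, 151, 151, 151, 150, 150, 150, 150, 150, 150, 151, 162, 162, 162, 160, 151, 146, 146, 146, 146, 145, 146, 145, 145, 144, 143, 139, 101, 93, 94] [160, 158, 153, 146, 149, 163, 165, 164, 164, 164, 164, 163, 163, 163, 163, 162, 162, 162, 161, 161, 161, 161, 161, 160, 161, 162, 171, 171, 172, 170, 163, 157, 156, 156, 156, 156, 156, 156, 155, 150, 116, 107, 107, 107, 101]
272 [156, 156, 155, 155, 154, 154, 154, 153, 152, 152, 152, 152, 151, 151, 151, 150, 151, 150, 149, 149, 149, 149, 149, 148, 148, 149, 154, 148, 145, 144, 144, 143, 143, 143, 143, 143, 143, 140, 114, 94, 92, 91, 91, 90, 91] [108, 115, 151, 156, 155, 155, 162, 162, 161, 162, 161, 161, 161, 161, 161, 161, 161, 161, 160, 160, 160, 160, 160, 159, 159, 160, 169, 166, 159, 155, 154, 155, 154, 154, 154, 153, 154, 154, 149, 125, 102, 99, 99, 99, 99]
```

No slip in the grip, and the push rises steeply against a blocked slide, so the washer is home. I'll ease the push off, release and rise.

```bash

python3 -m jog '[[[0,0,0,-0.0015,0,0,255],[0,0,0,0,0,0,255],[0,0,0,0,0,0,150],[0,0,0,0,0,0,150],[0,0,0,0,0,0,150]]]'
python3 -m jog '[[[0,0,0,0,0,-0.02,150],[0,0,0,0,0,-0.05,150],[0,0,0,0,0,-0.05,255],[0,0,0,0,0,0,255]]]'
python3 m.py | grep tcp
python3 - <<'E'
from fit import *
f=grab("wrist"); r=bot.cut_out("wrist","washer_lug"); 
for q in r[:3]: print(round(q["confidence"],2),np.round(q["box"]))
q=min(r,key=lambda q:abs(q["box"][0]-256)); m=q["region"]
# fit stem+lug only + disc front part; ignore occluders by union of hidden dark pixels
p=fit(f,"wrist",washer(25),m,(536,-27,.182),(4,4,.05)); print(p, "vs tcp-home", np.array([482.3,-37.3])+55*np.array([.983,.182]))
print([np.round(x["box"]) for x in bot.cut_out("wrist","lever_end")[:2]])
E
```

```text
t: 24.15
tool_pos: [487.1, -37.4, 109.3]
orientation: [0.996, 0.091, 0.006, 0.0]
ft_force: [0.0, 0.6, -0.2]
width: 35.3
grasp_force: 0.0
t: 24.65
tool_pos: [487.3, -37.8, 232.8]
orientation: [0.996, 0.091, 0.009, 0.001]
ft_force: [-0.6, 0.3, -0.3]
width: 0.3
grasp_force: 0.0
tcp [485.7 -37.5 230.4] yaw 0.1816 pitchx 0.0133 F [0.3 0.2 0.1] T [ 0.   -0.05  0.02]
0.91 [256. 162.  53. 100.]
0.71 [427. 157.  40.  56.]
0.71 [452. 320.  51.  34.]
(array([ 5.36181312e+02, -2.69310560e+01,  1.88822733e-01]), np.float64(1094.501708984375), np.float32(2023.0)) vs tcp-home [536.365 -27.29 ]
[array([255., 108.,  42.,  94.])]
```

Washer stayed put (fit 536.2, -26.9). Now I'll go behind the lever's bar with fingers shut.

```bash

python3 -m jog '[[[0,-0.7,0,0.044,0,0,255],[0,0,0,0.044,0,0,255],[0,0,0,0.044,-0.0008,0,255],[0,0,0,0,0,0,255]]]'
python3 -m jog '[[[0,0,0,0,0,0.03,255],[0,0,0,0,0,0.015,255],[0,0,0,0,0,0,255]]]'
python3 m.py | grep tcp
```

```text
t: 25.35
tool_pos: [616.0, -12.2, 225.5]
orientation: [0.996, 0.091, -0.003, -0.0]
ft_force: [-0.3, 0.4, 0.5]
width: -0.2
grasp_force: 0.0
t: 25.72
tool_pos: [611.8, -12.7, 181.2]
orientation: [0.996, 0.091, -0.005, -0.0]
ft_force: [-0.3, -0.2, 0.3]
width: 0.2
grasp_force: 0.0
tcp [612.8 -12.8 182.5] yaw 0.1813 pitchx -0.0069 F [0.3 0.6 0.6] T [-0.01  0.03  0.02]
```

```bash

python3 -m jog '[[[0,0,0,-0.008,0,0,255],[0,0,0,-0.008,0,0,255],[0,0,0,-0.008,0,0,255],[0,0,0,-0.008,0,0,255]]]'
python3 -m jog '[[[0,0,0,-0.008,0,0,255],[0,0,0,-0.008,0,0,255],[0,0,0,-0.008,0,0,255],[0,0,0,-0.008,0,0,255]]]'
python3 -m jog '[[[0,0,0,-0.008,0,0,255],[0,0,0,-0.008,0,0,255],[0,0,0,-0.008,0,0,255]]]'
python3 - <<'E'
from fit import *
for n in ("side","scene","wrist"):
    f=grab(n)
    for q in bot.cut_out(n,"lever_end")[:2]: print(n,round(q["confidence"],2),np.round(q["box"]))
    p=np.array([536.4,-27.3]);d=np.array([.983,.182])
    print(n,[proj(f,np.array([*(p+90*np.cos(a)*d),44.5+90*np.sin(a)]),n).round().tolist() for a in np.radians([60,80,100,120,140,155])])
E
```

```text
t: 26.28
tool_pos: [586.3, -18.6, 186.7]
orientation: [0.996, 0.09, 0.004, 0.001]
ft_force: [6.6, 1.5, 5.4]
width: 0.3
grasp_force: 3.6
t: 26.78
tool_pos: [550.6, -24.5, 184.1]
orientation: [0.996, 0.091, -0.002, 0.0]
ft_force: [3.8, 0.8, 2.3]
width: -0.3
grasp_force: 1.8
t: 27.15
tool_pos: [526.1, -28.6, 182.9]
orientation: [0.996, 0.091, -0.003, -0.0]
ft_force: [4.5, 0.8, -1.8]
width: 0.0
grasp_force: 1.8
side 0.51 [244. 188.  19.  32.]
side [[258.0, 170.0], [251.0, 170.0], [243.0, 174.0], [235.0, 181.0], [229.0, 190.0], [225.0, 198.0]]
scene 0.58 [267. 201.  13.  19.]
scene [[258.0, 196.0], [263.0, 187.0], [268.0, 182.0], [272.0, 181.0], [276.0, 183.0], [277.0, 187.0]]
wrist 0.55 [258. 249.  47. 139.]
wrist [[258.0, 153.0], [258.0, 225.0], [258.0, 284.0], [258.0, 314.0], [258.0, 321.0], [258.0, 315.0]]
```

```bash

python3 -m jog '[[[0,0,0,-0.007,0,0,255],[0,0,0,-0.007,0,0,255],[0,0,0,0,0,0,255]]]'
python3 -m jog '[[[0,0,0,0.004,0,0,255],[0,0,0,0,0,-0.03,255],[0,0,0,0,0,-0.012,255],[0,0,0,0,0,0,255]]]'
python3 m.py | grep tcp
python3 - <<'E'
from fit import *
for n in ("side","scene","wrist"):
    f=grab(n)
    for q in bot.cut_out(n,"lever_end")[:2]: 
        ys,xs=np.where(q["region"]); k=ys>=ys.max()-3; print(n,round(q["confidence"],2),np.round(q["box"]),xs.min(),xs.max(),ys.min(),ys.max(),"topx",xs[ys<=ys.min()+2].mean())
    p=np.array([536.4,-27.3]);d=np.array([.983,.182])
    print(n,[(a,proj(f,np.array([*(p+90*np.cos(np.radians(a))*d),44.5+90*np.sin(np.radians(a))]),n).round().tolist()) for a in [100,110,120,130,140,155]])
E
```

```text
t: 27.82
tool_pos: [512.7, -31.2, 183.8]
orientation: [0.996, 0.091, -0.003, 0.0]
ft_force: [2.2, 0.0, 0.6]
width: 0.0
grasp_force: 1.0
t: 28.32
tool_pos: [517.4, -30.4, 226.1]
orientation: [0.996, 0.091, -0.002, 0.0]
ft_force: [-0.8, -0.3, -0.2]
width: -0.3
grasp_force: 0.0
tcp [516.9 -30.3 225.3] yaw 0.1816 pitchx -0.0059 F [-0.1 -0.  -0.2] T [-0.01 -0.03  0.01]
side 0.63 [242. 191.  21.  30.] 233 253 178 204 topx 235.47058823529412
side [(100, [243.0, 174.0]), (110, [239.0, 177.0]), (120, [235.0, 181.0]), (130, [232.0, 185.0]), (140, [229.0, 190.0]), (155, [225.0, 198.0])]
scene 0.57 [268. 195.  20.  36.] 259 276 178 215 topx 272.8888888888889
scene [(100, [268.0, 182.0]), (110, [270.0, 181.0]), (120, [272.0, 181.0]), (130, [274.0, 181.0]), (140, [276.0, 183.0]), (155, [277.0, 187.0])]
wrist 0.59 [260. 198.  40.  80.] 237 277 158 236 topx 257.8703703703704
wrist 0.3 [ 8.  6. 15.  6.] 0 14 0 8 topx 6.840909090909091
wrist [(100, [258.0, 230.0]), (110, [258.0, 249.0]), (120, [258.0, 263.0]), (130, [258.0, 272.0]), (140, [257.0, 276.0]), (155, [257.0, 275.0])]
```

```bash

python3 -m jog '[[[0,0,0,-0.028,0,0,255],[0,0,0,0,0,0.012,255],[0,0,0,0,0,0.008,255],[0,0,0,0,0,0,255]]]'
python3 -m jog '[[[0,0,0,-0.006,0,0.005,255],[0,0,0,-0.005,0,0.005,255],[0,0,0,-0.005,0,0.005,255],[0,0,0,0,0,0,255]]]'

```

```text
t: 29.18
tool_pos: [490.1, -35.4, 205.0]
orientation: [0.996, 0.091, -0.003, 0.0]
ft_force: [0.7, 0.6, 0.2]
width: 0.0
grasp_force: 0.0
t: 29.68
tool_pos: [472.1, -38.8, 191.7]
orientation: [0.996, 0.091, -0.005, 0.001]
ft_force: [-6.4, -2.4, 11.0]
width: 0.1
grasp_force: 5.4
```

```bash

python3 -m jog '[[[0,0,0,-0.002,0,0.004,255],[0,0,0,-0.002,0,0.004,255],[0,0,0,-0.002,0,0.004,255],[0,0,0,0,0,0,255]]]' | grep -E "pos|ft"
python3 -m jog '[[[0,0,0,-0.002,0,0.004,255],[0,0,0,-0.002,0,0.004,255],[0,0,0,0,0,0,255]]]' | grep -E "pos|ft"

```

```text
tool_pos: [464.9, -39.7, 179.2]
ft_force: [-4.5, -1.1, 7.2]
tool_pos: [461.6, -40.3, 170.9]
ft_force: [-3.5, 0.3, 5.5]
```

```bash

python3 -m jog '[[[0,0,0,-0.002,0,0.003,255],[0,0,0,-0.001,0,0.003,255],[0,0,0,0,0,0,255]]]' | grep -E "pos|ft"
python3 -m jog '[[[0,0,0,-0.001,0,0.002,255],[0,0,0,0,0,0,255]]]' | grep -E "pos|ft"

```

```text
tool_pos: [459.1, -40.8, 164.9]
ft_force: [-3.8, -2.1, 6.0]
tool_pos: [458.5, -41.0, 163.5]
ft_force: [-4.7, -1.0, 10.2]
```

```bash

python3 -m jog '[[[0,0,0,0,0,0.001,255],[0,0,0,0,0,0,255]]]' | grep -E "pos|ft"
python3 -m jog '[[[0,0,0,0,0,0.001,255],[0,0,0,0,0,0,255]]]' | grep -E "pos|ft"

```

```text
tool_pos: [458.3, -41.0, 163.0]
ft_force: [-7.2, -1.4, 13.5]
tool_pos: [458.0, -41.1, 162.4]
ft_force: [-7.8, -1.2, 19.4]
```

```bash

python3 -m jog '[[[0,0,0,0,0,0.0006,255],[0,0,0,0,0,0,255]]]' | grep -E "pos|ft"
python3 -m jog '[[[0,0,0,0,0,0.0005,255],[0,0,0,0,0,0,255]]]' | grep -E "pos|ft"

```

```text
tool_pos: [457.9, -41.1, 162.1]
ft_force: [-9.9, -0.7, 21.4]
tool_pos: [457.7, -41.2, 161.8]
ft_force: [-9.7, -0.6, 23.1]
```

```bash

python3 -m jog '[[[0,0,0,0,0,-0.02,255],[0,0,0,0,0,-0.05,255],[0,0,0,-0.03,0,-0.05,255],[0,0,0,0,0,0,255]]]' | grep -E "pos|ft"
python3 - <<'E'
from fit import *
for n in ("side","scene","wrist"):
    f=grab(n); c=f["color"]; cv2.imwrite(f"pics/z_{n}.png",c)
    for q in bot.cut_out(n,"lever_end")[:2]:
        m=q["region"]; ys,xs=np.where(m); print(n,round(q["confidence"],2),np.round(q["box"]),"left-end y",ys[xs<=xs.min()+2].mean())
    for q in bot.cut_out(n,"washer_lug")[:2]: print("  w",round(q["confidence"],2),np.round(q["box"]))
    p=np.array([536.4,-27.3]);d=np.array([.983,.182])
    print(n,[(a,proj(f,np.array([*(p+90*np.cos(np.radians(a))*d),44.5+90*np.sin(np.radians(a))]),n).round(1).tolist()) for a in [130,140,147,155]])
E
```

```text
tool_pos: [431.7, -46.6, 283.6]
ft_force: [-0.3, 0.8, -0.7]
side 0.5 [239. 196.  31.  10.] left-end y 195.72727272727272
  w 0.76 [256. 320.  43.  32.]
  w 0.66 [288. 242.  13.  22.]
side [(130, [231.6, 185.0]), (140, [228.7, 189.9]), (147, [227.0, 193.4]), (155, [225.4, 197.6])]
scene 0.51 [273. 224.   6.  13.] left-end y 225.9090909090909
scene 0.43 [271. 217.  82.  61.] left-end y 219.57142857142858
  w 0.57 [225. 158.  28.  14.]
scene [(130, [274.3, 181.3]), (140, [275.8, 182.9]), (147, [276.6, 184.5]), (155, [277.3, 186.8])]
wrist 0.82 [259. 115.  34. 112.] left-end y 80.36046511627907
  w 0.75 [257.  71.  50.  34.]
  w 0.66 [350. 269.  30.  39.]
wrist [(130, [257.7, 137.3]), (140, [257.6, 148.8]), (147, [257.6, 154.5]), (155, [257.5, 158.8])]
```

```bash
python3 -c "
from station import bot
print(bot.finish_job())"
```

```text
the job is handed in; nothing more can be done
None
```

The job is handed in at about 33 s: by force and camera checks the C-washer is home on the stud and the lever is down at its stop, but the clamp force was not measured and no verdict came back.

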